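# Hang the desk caddy on its cleat board

### The arm

A 6-joint arm with a two-finger parallel gripper is mounted at the origin on the work surface. World frame = base frame: x ahead of the robot, y to its left, z up, the work surface at z = 0. Lengths are in m, angles in rad, forces in N, time in s.
With the tool pointing down it reaches from about 0.375 to 0.975 m from the base axis. Payload 3.8 kg.
Tool frame: the origin (TCP) lies at the very end of the fingers, on their centre line; the grasp point (between the pads) lies 19 mm behind it (bot.pinch_z is the distance from the TCP to the grasp point, in m); x points along the fingers, y is the direction in which the jaws open and shut, and the axes are right-handed (so a half turn about x gives the same grasp; the last joint's range is limited). The gripper opens to 85 mm and grips with 20 to 120 N. Pads are 22 mm wide; open, the fingers measure 114 mm over their backs; the gripper's body (76 mm by 85 mm) begins 54 mm behind the grasp point. The pads swing forward as they close: fully open they stand 13 mm farther back than shut.
Start: joints at [-1.188, 0.264, 1.604, -0, 1.274, -0.037], TCP at [0.275, -0.616, 0.198] pointing down, gripper open.
Joint ranges: [-2.63, 2.63], [-0.94, 2.18], [0.31, 2.57], [-1.31, 4.45], [0, 2.66], [-2.55, 2.55]. Speed limits (rad/s): [2.57, 2.57, 3.14, 3.14, 3.14, 3.14].

### API

Orientations are given as a rotation vector (axis times angle).
In Python, from workcell import monitor, imaging, finish_job, bot gives the robot as it stands.
- The arm moves only by the tool jog_arm, never from a script. Its argument "rows" is a list of rows, each a list of 7 numbers: the shift along the tool's x, y, z in m, then the turn, a rotation vector about the tool's x, y, z in rad, then the opening in per cent of the stroke, from 0 (shut) to 100 (fully open). A call has 1 to 20 rows; each row is the pose to reach, as a shift and turn from the pose measured when the call began, along the tool's axes at that moment; what a row does not reach only later rows make up. A row lasts 1/10 s, in which the tool goes at most 50 mm and 8.59 degrees, less where a joint would pass 70% of its speed; a pose out of reach is approached as far as the arm can. A call with a gripper value outside its range is refused whole. The fingers move at their own pace and stop on an object; "force" is the grip in N (left out, the last holds). Time passes only in rows, so rows that repeat a pose let the fingers close. It gives the time, the measured TCP pose, the force and the opening at its end, in the units of the state.
- monitor.read_state(): the state, without advancing time (a new reading comes with each control period).
- imaging.read_camera(name): name is "scene" or "top" or "wrist"; returns the picture (400x640x3 uint8, blue, green, red); there is no depth.
- imaging.camera_params(name): a dict with "fx", "fy", "cx", "cy" (pixels), "k1" (the pictures are not rectified: a ray, as slopes to the right and down, at radius r is drawn at 1 + k1 r^2 times it, then the intrinsics apply), "T" (4x4, takes a point from camera to world coordinates); the wrist camera has in their place "T_tool_cam" (4x4, takes a point from camera to tool coordinates, whose origin is the TCP and whose axes are the tool frame's). Camera axes: x right, y down, z forward; pixel columns grow to the right and rows downward; lengths in m; the calibration is good to about 2 mm. A picture is of the moment at which its call begins: read the wrist's pose just before it. camera_params takes no time and is no camera call.
- finish_job(): hands the job in, once; it reports no verdict.
The state is a dict: "time": time; "q": joint angles; "joint_vel": joint speeds; "joint_torque": joint torques, N m; "tool_pos": TCP position; "tcp_rot": TCP orientation; "wrist_force": force on the tool from outside, world axes, zero at the start; "torque": the same for the moment, N m; "width": opening from 0.0 (shut) to 1.0 (fully open).
Only numpy, scipy, OpenCV 4.12 (cv2) and the standard library are available. Lean on these libraries where they do the work, as an engineer would, in place of code of your own. Each camera call takes 0.05 s, during which the arm holds its last target. There are 200 camera calls.

### The job

Hang the teal desk caddy on the white organiser board: lift it by its wooden handle, tilt it so that its underside swings away from the board and its angled rear strip goes over and behind the aluminium cleat first, near the middle of the cleat, then bring it upright and press it down until it is fully home and the red catch has snapped out over the strip. Never load the board with more than 25 N, leave the other things on the desk where they stand, and let go of the caddy.

Things in the scene. Friction and masses are not known exactly. Their poses are not given: they have to be found in the camera images.
- caddy: Open teal plastic desk caddy, 90 mm deep (x), 110 mm wide (y), 0.35 kg +-20 %. Origin: centre of its underside; z up, +x points to its REAR, the side that goes to the board. Walls 50 mm high; rear plate (x 41 to 45 mm) 95 mm high. An aluminium strip and a foot stick out behind the rear plate.
- handle (a point): Point to grasp on the caddy's upright wooden handle plate: caddy x 0, y 0, z 140 mm, axes as the caddy's. The plate stands across the caddy's middle, 10 mm thick along x, 60 mm wide along y, top at z 158 mm, free from z 60 mm up.
- web (a point): Underside centre of the flat aluminium web of the caddy's rear strip: caddy x 56.5, y 0, z 90 mm, axes as the caddy's. The web is 100 mm wide (y), 3 mm thick (z 90 to 93), and runs back from x 45 to x 68 mm. Its underside comes to rest on the cleat's lip.
- strip_edge (a point): Middle of the lower edge of the caddy's angled strip: caddy x 69, y 0, z 67 mm, axes as the caddy's. The strip is two tongues 4 mm thick, 32 mm wide, centred at y +-34 mm (36 mm free between). They hang from the web (x 57 to 61 at z 90) down and rearward, 25 degrees from vertical, to z 67 at x 67 to 71 mm.
- foot (a point): Rear end of the caddy's foot: caddy x 75, y 0, z 8 mm, axes as the caddy's. The foot is a bar 60 mm wide, z 4 to 12 mm, from the rear plate back to this point; it rests against the board's face below the cleat when the caddy hangs.
- board: White organiser board fixed to the desk, 300 mm wide (y), 160 mm high, 12 mm thick, its base behind it. Origin: bottom centre of its FRONT face, at desk height; z up, +x points into the board, so its front and all that hangs on it lie at x below 0. It carries the aluminium cleat and the red catch.
- cleat_lip (a point): NOMINAL inner edge of the cleat's lip: board x -21, y 0, z 125 mm. The cleat is clamped in slots: the true lip (and catch) is up to 7 mm higher or lower, not measured. Cleat: 170 mm long, 5 mm thick, leans out 25 degrees; outer edge at x -25.5. The groove behind it narrows to x -8 at 28 mm below the lip and is closed there; cleat ends 40 mm below the lip.
- catch_tip (a point): NOMINAL tip of the red catch (out), at its underside: board x -15, y 0, z 129.5 mm; moves up or down with the cleat. The catch is 14 mm wide (y). Its flat underside is 4.5 mm above the lip, 1.5 mm above the web of a caddy that is home; its top is a ramp, 30 degrees from vertical, from 7 mm above the lip at the tip up to 24 mm at x -5.
- catch (a joint): Travel (m) of the red catch pushed into the board: 0 fully out, at most 0.012. The web coming down pushes it in against a spring (4 N, plus 400 N/m); it springs back to 0 once the web has passed below. The caddy's weight alone is not enough: push some 3 to 12 N, until the web meets the rigid lip.
- home (a point): Where the caddy's origin is, nominally, when it hangs home: board x -76, y 0, z 35 mm, axes as the board's and the caddy's then alike. True height up to 7 mm more or less with the cleat; y may be off by 15 mm; x has about 1.5 mm of play.
- mug: White mug, 80 mm across, 95 mm high; origin centre of underside. Leave alone.
- stapler: Black stapler, 135 mm long (x), 34 mm wide, 48 mm high; origin centre of underside. Leave alone.
- noteblock: Yellow block of notes, 80 by 80 by 49 mm; origin centre of underside. Leave alone.
- pencup: Dark metal pen cup, 76 mm across, 90 mm high with pens to 160 mm; origin centre of underside. Leave alone.

How it is judged:
On the way:
1. the caddy, tilted by at least 0.10 rad, has the lower edge of its strip in the groove behind the cleat's lip, or close above it (angle between caddy's own z axis and vertical above 0.1 rad and x of strip_edge in the frame of board above -0.021 m and z of strip_edge in the frame of board between 0.095 and 0.124 m and x of caddy in the frame of board below -0.05 m and y of caddy in the frame of board between -0.03 and 0.03 m), for 0.1 s.
At the end, for the whole second after the job is handed in: The caddy hangs released and at rest, upright within 0.05 rad, square within 0.06 rad, origin 72 to 80 mm off the board's face, within 20 mm of its middle, 24.5 to 43.5 mm above the desk, web within 22.5 mm of the face, catch out within 1.5 mm (value of joint catch below 0.0015 m and angle between caddy's own z axis and vertical below 0.05 rad and angle between the x axis of caddy and the x axis of board, either way round below 0.06 rad and x of caddy in the frame of board between -0.08 and -0.072 m and y of caddy in the frame of board between -0.02 and 0.02 m and z of caddy in the frame of board between 0.0245 and 0.0435 m and x of web in the frame of board above -0.0225 m and linear speed of caddy below 0.02 m/s and contact force between the arm and caddy below 0.1 N); the robot touches nothing.
It fails at once if the caddy loads the board, cleat and catch with more than 25 N (contact force between caddy and board above 25 N).
It fails at once if the arm presses on the board, cleat or catch with more than 25 N (contact force between the arm and board above 25 N).
It fails at once if another thing on the desk is moved by more than 20 mm (distance of any of mug, stapler, noteblock, pencup from where it was at the start of the episode above 0.02 m).
It also fails if it takes over 69 s, if anything falls off the work surface, if the arm or the gripper's body presses on something with over 40 N, if the wrist force passes 120 N, or if a joint passes its speed limit or range.

## Working session

There is one attempt and no reset: what is moved stays moved. The work goes in short steps, Python scripts to look and compute and a tool call to move; the robot and the scene stay as the last step left them, time stands still between calls to the robot, and variables do not carry over. Pictures are saved under pics/ and viewed, about 8 in all and at most 12, crops included, and the job is handed in when it is done.

Besides the shell and the picture viewer there is one more tool, called after "Request:" as a command line: name --pt "numbers of a row" for each row, then --argument value for the rest. jog_arm: Moves the arm, as the interface text tells. Its arguments: {"type":"object","properties":{"rows":{"type":"array","items":{"type":"array","items":{"type":"number"}}},"force":{"type":"number"}},"required":["rows"]}

```bash
ls; mkdir -p pics
python3 - <<'E'
from workcell import monitor, imaging, bot
import cv2, numpy as np
np.set_printoptions(precision=4,suppress=True)
s=monitor.read_state()
for k,v in s.items(): print(k,np.round(v,4))
print(bot.pinch_z)
for n in ("scene","top","wrist"):
    im=imaging.read_camera(n); cv2.imwrite(f"pics/{n}0.png",im)
    print(n,imaging.camera_params(n))
E
```

```text
pics
time 0.0
q [-1.1879  0.2648  1.6054 -0.      1.2737 -0.0369]
joint_vel [-0.0006 -0.0012  0.0012  0.0009  0.001   0.001 ]
joint_torque [ -0.0017 -51.5122 -36.7311   0.       0.013    0.    ]
tool_pos [ 0.2748 -0.6156  0.1962]
tcp_rot [ 1.9903  0.4263 -1.9912]
wrist_force [ 0.4809 -0.3328 -0.5015]
torque [-0.0213  0.0072 -0.0146]
width 1.0025
0.0187
scene {'fx': 461.0989489094907, 'fy': 461.0989489094907, 'cx': 321.74624320248023, 'cy': 195.82447833098917, 'k1': -0.08049845520287172, 'T': array([[-0.0022,  0.7553, -0.6554,  1.5376],
       [ 1.    , -0.003 , -0.0068,  0.0331],
       [-0.0071, -0.6554, -0.7552,  1.1877],
       [ 0.    ,  0.    ,  0.    ,  1.    ]])}
top {'fx': 473.86862865915924, 'fy': 473.86862865915924, 'cx': 307.4233525973966, 'cy': 201.05520581265895, 'k1': -0.017400777959037682, 'T': array([[ 0.0346, -0.9782,  0.2046,  0.3818],
       [-0.9994, -0.035 ,  0.0018,  0.0338],
       [ 0.0054, -0.2046, -0.9788,  1.2778],
       [ 0.    ,  0.    ,  0.    ,  1.    ]])}
wrist {'fx': 348.70544128201846, 'fy': 348.70544128201846, 'cx': 318.73341636040215, 'cy': 204.91512377181186, 'k1': 0.0263325796515216, 'T_tool_cam': array([[ 0.0006, -0.3254,  0.9456, -0.1769],
       [ 1.    ,  0.0007, -0.0003,  0.0012],
       [-0.0006,  0.9456,  0.3254, -0.0847],
       [ 0.    ,  0.    ,  0.    ,  1.    ]])}
```

View pics/scene0.png

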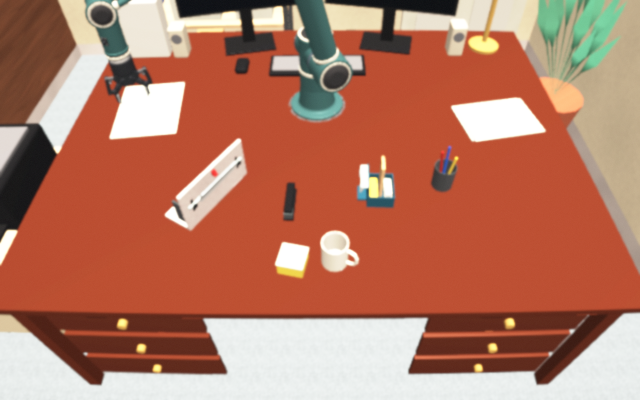

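View pics/top0.png

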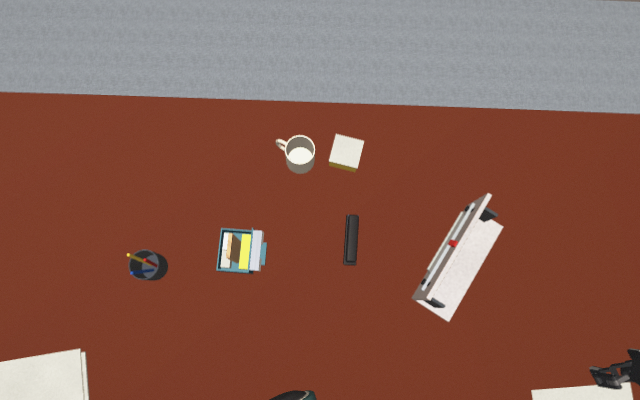

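The scene view shows the caddy at (375,187), the pen cup to its right, the mug and noteblock in front, and the board at (210,185) with its front toward the camera's right. In the top view the caddy is at (240,250) with its rear facing right, the stapler at (351,240), and the board from (420,297) to (490,195) with the red catch at (453,243).

```bash
cat > h.py <<'E'
from workcell import monitor, imaging, bot
import cv2, numpy as np
from scipy.spatial.transform import Rotation as R
np.set_printoptions(precision=4,suppress=True)
def tool():
    s=monitor.read_state(); return np.array(s["tool_pos"]), R.from_rotvec(s["tcp_rot"]), s
def grab(name,fn):
    """picture + camera pose at that moment"""
    p,r,s=tool(); im=imaging.read_camera(name); cv2.imwrite(f"pics/{fn}.png",im)
    c=imaging.camera_params(name)
    if name=="wrist":
        T=np.eye(4); T[:3,:3]=r.as_matrix(); T[:3,3]=p; T=T@c["T_tool_cam"]
    else: T=c["T"]
    np.savez(f"pics/{fn}.npz",T=T,K=[c["fx"],c["fy"],c["cx"],c["cy"],c["k1"]]); return im
def cam(fn):
    d=np.load(f"pics/{fn}.npz"); fx,fy,cx,cy,k1=d["K"]
    return d["T"],np.array([[fx,0,cx],[0,fy,cy],[0,0,1.]]),np.array([k1,0,0,0.])
def rays(fn,uv):
    T,K,D=cam(fn); n=cv2.undistortPoints(np.array(uv,float).reshape(-1,1,2),K,D).reshape(-1,2)
    return T[:3,3],np.c_[n,np.ones(len(n))]@T[:3,:3].T
def plane(fn,uv,z):
    o,d=rays(fn,uv); return o+d*((z-o[2])/d[:,2])[:,None]
def proj(fn,P):
    T,K,D=cam(fn); Q=(np.atleast_2d(P)-T[:3,3])@T[:3,:3]
    return cv2.projectPoints(Q,np.zeros(3),np.zeros(3),K,D)[0].reshape(-1,2)
def goto(p,M):
    """shift and rotvec in tool axes to reach tcp p, rotation matrix M; prints"""
    p0,r,s=tool(); print("shift",r.inv().apply(np.array(p)-p0).round(4),"turn",(r.inv()*R.from_matrix(M)).as_rotvec().round(4))
def down(yaw):
    """tool x down, tool y (jaws) along heading yaw"""
    x=np.array([0,0,-1.]); y=np.array([np.cos(yaw),np.sin(yaw),0]); return np.c_[x,y,np.cross(x,y)]
E
python3 - <<'E'
from h import *
grab("top","top1"); grab("scene","scene1")
print("caddy wall corners",plane("top1",[(221,229),(218,272),(253,230),(262,272)],.05))
print("handle",plane("top1",[(234,248)],.15))
print("board top",plane("top1",[(415,297),(489,195)],.16)); print("catch",plane("top1",[(452,243)],.135))
p,r,s=tool(); print(r.as_matrix())
for y in (-90,90): goto([.5,.2,.35],down(np.radians(y)))
E
```

```text
caddy wall corners [[0.5558 0.2593 0.05  ]
 [0.4444 0.2591 0.05  ]
 [0.5562 0.1756 0.05  ]
 [0.4484 0.1462 0.05  ]]
handle [[0.4972 0.2067 0.15  ]]
board top [[ 0.3973 -0.2212  0.16  ]
 [ 0.6463 -0.4041  0.16  ]]
catch [[ 0.5293 -0.3183  0.135 ]]
[[-0.0004  0.4076 -0.9132]
 [ 0.0011 -0.9132 -0.4076]
 [-1.     -0.0012 -0.0001]]
shift [-0.1523 -0.6536 -0.5381] turn [0.4198 0.0002 0.0012]
shift [-0.1523 -0.6536 -0.5381] turn [-2.7218 -0.0016  0.0002]
```

Run:
```python
from h import *
goto([.54,-.25,.30],down(np.radians(54)))
```

```text
shift [-0.1028 -0.2263 -0.3912] turn [-2.0935 -0.0013  0.0006]
```

Request:
jog_arm --pt "-0.05 0 0 -0.15 0 0 100" --pt "-0.1 0 0 -0.3 0 0 100" --pt "-0.1 -0.02 -0.03 -0.45 0 0 100" --pt "-0.1 -0.04 -0.07 -0.6 0 0 100" --pt "-0.1 -0.06 -0.1 -0.75 0 0 100" --pt "-0.1 -0.08 -0.14 -0.9 0 0 100" --pt "-0.1 -0.1 -0.17 -1.05 0 0 100" --pt "-0.1 -0.12 -0.21 -1.2 0 0 100" --pt "-0.1 -0.14 -0.24 -1.35 0 0 100" --pt "-0.1 -0.16 -0.28 -1.5 0 0 100" --pt "-0.1 -0.18 -0.31 -1.65 0 0 100" --pt "-0.1 -0.2 -0.35 -1.8 0 0 100" --pt "-0.1 -0.22 -0.38 -1.95 0 0 100" --pt "-0.1 -0.226 -0.39 -2.09 0 0 100" --pt "-0.1 -0.226 -0.39 -2.09 0 0 100" --pt "-0.1 -0.226 -0.39 -2.09 0 0 100"

```text
time: 1.85
tool_pos: [0.5388, -0.2509, 0.297]
tcp_rot: [0.497, 1.514, -0.497]
wrist_force: [-0.2, 0.7, 0.0]
width: 1.001
```

Run:
```python
from h import *
p,r,s=tool(); print(p,s["q"],s["time"])
grab("wrist","wb1"); print(r.as_matrix())
goto([.48,.2,.30],down(np.radians(90)))
```

```text
[ 0.5388 -0.2509  0.297 ] [-0.4778  0.0672  1.6504  0.0001  1.4252 -1.4142] 1.85
[[-0.001   0.5927  0.8054]
 [ 0.0006  0.8054 -0.5927]
 [-1.     -0.0001 -0.0012]]
shift [-0.0026  0.3287 -0.3149] turn [-0.635  -0.001  -0.0003]
```

View pics/wb1.png

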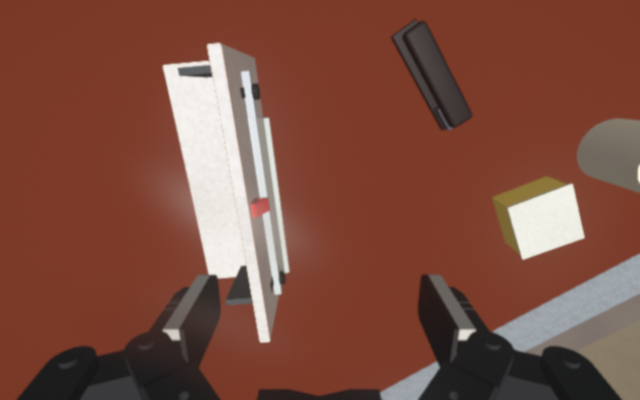

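Request:
jog_arm --pt "0 0.02 0 0 0 -0.13 100" --pt "0 0.05 0 0 0 -0.26 100" --pt "0 0.08 0 0 0 -0.4 100" --pt "0 0.08 0 0 0 -0.5 100" --pt "0 0.08 0 0 0 -0.6 100" --pt "0 0.08 0 0 0 -0.6 100" --pt "0 0.08 0 0 0 -0.6 100"

```text
time: 2.6
tool_pos: [0.5858, -0.1876, 0.2962]
tcp_rot: [0.031, 1.657, -0.958]
wrist_force: [-0.6, -0.6, 0.4]
width: 0.998
```

Run:
```python
from h import *
p,r,s=tool(); print(p,s["q"],s["time"])
a=grab("wrist","wb2"); b=cv2.imread("pics/wb1.png")
A=cv2.resize(a[30:350,180:400],None,fx=1.8,fy=1.8,interpolation=cv2.INTER_CUBIC)
B=cv2.resize(b[30:350,150:310],None,fx=1.8,fy=1.8,interpolation=cv2.INTER_CUBIC)
cv2.imwrite("pics/ab.png",np.hstack([B,A])); cv2.imwrite("pics/wb2full.png",a); print(np.hstack([B,A]).shape)
print("catch px",proj("wb2",[.53,-.318,.13]))
goto([.48,.2,.30],down(np.radians(90)))
```

```text
[ 0.5858 -0.1876  0.2962] [-0.0558  0.3218  1.4716 -0.4941  1.692  -0.9648] 2.6
(576, 684, 3)
catch px [[301.4627 189.1999]]
shift [-0.1424  0.2044 -0.316 ] turn [-0.6179 -0.191   0.5777]
```

View pics/ab.png

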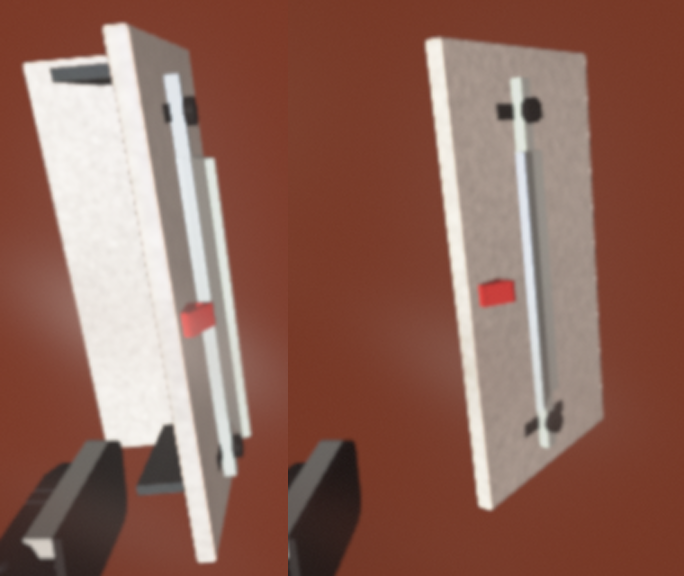

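The left half (straight down) shows the board's front top edge from crop (127,24) to (215,560), the clamp bar, the catch at (198,318), and the cleat lip from (210,158) to (247,436). The right half (tilted) shows the front top edge from (443,40) to (491,507), the lip from (520,152) to (543,395), and the catch at (497,292).

```bash
cat >> h.py <<'E'
def edge(fn,a,b,sign,w=5,trim=.06):
    """refine straight edge a-b (full-picture px): strongest grey step (sign: +1 brighter to the right of a->b direction's normal). returns refined a,b"""
    g=cv2.GaussianBlur(cv2.cvtColor(cv2.imread(f"pics/{fn}.png"),cv2.COLOR_BGR2GRAY).astype(np.float32),(0,0),.8)
    a,b=np.array(a,float),np.array(b,float); t=(b-a)/np.linalg.norm(b-a); n=np.array([-t[1],t[0]])
    o=np.arange(-w,w+.01,.25); P=[]
    for k in np.linspace(trim,1-trim,80):
        q=(a+k*(b-a))+o[:,None]*n
        v=cv2.remap(g,q[:,0].astype(np.float32)[None],q[:,1].astype(np.float32)[None],cv2.INTER_LINEAR)[0]
        d=sign*np.gradient(v); i=d.argmax(); P.append([k,o[i],d[i]])
    P=np.array(P); m=np.ones(len(P),bool)
    for _ in range(4):
        c=np.polyfit(P[m,0],P[m,1],1); e=P[:,1]-np.polyval(c,P[:,0]); m=abs(e)<max(.5,2*np.median(abs(e)))
    print(fn,"edge off",np.polyval(c,[0,1]).round(2),"kept",m.sum(),"step",P[m,2].mean().round(1))
    return a+c[1]*n, b+(c[0]+c[1])*n
E
python3 - <<'E'
from h import *
L=lambda x,y:(150+x/1.8,30+y/1.8)
Q=lambda x,y:(180+(x-288)/1.8,30+y/1.8)
# normal n=(-ty,tx): a->b downwards => n points left; board top (bright) is left of face
for fn,a,b in (("wb1",L(127,24),L(215,560)),("wb2",Q(443,40),Q(491,507))):
    e=edge(fn,a,b,+1); X=plane(fn,e,.16); d=X[1]-X[0]; 
    print(X, "len",np.linalg.norm(d),"yaw into board deg",np.degrees(np.arctan2(-d[0],d[1])) , "mid",X.mean(0))
# lip outer/inner and catch by two view triangulation
def tri(u1,u2):
    o1,d1=rays("wb1",[u1]);o2,d2=rays("wb2",[u2]);d1=d1[0];d2=d2[0]
    s=np.linalg.lstsq(np.c_[d1,-d2],o2-o1,rcond=None)[0]; P,Qq=o1+s[0]*d1,o2+s[1]*d2
    return (P+Qq)/2,np.linalg.norm(P-Qq)
print("lip ends",tri(L(209,158),Q(519,152)),tri(L(246,437),Q(542,395)))
for fn in ("wb1","wb2"):
    im=cv2.imread(f"pics/{fn}.png"); h=cv2.cvtColor(im,cv2.COLOR_BGR2HSV)
    m=((h[...,1]>110)&(h[...,2]>190)&((h[...,0]<8)|(h[...,0]>172))).astype(np.uint8)
    n,l,st,c=cv2.connectedComponentsWithStats(m); i=1+st[1:,4].argmax(); print(fn,st[i],c[i], cv2.minAreaRect(np.argwhere(l==i)[:,::-1].astype(np.float32)))
E
```

```text
wb1 edge off [-0.24 -0.6 ] kept 75 step 8.3
[[ 0.3996 -0.2475  0.16  ]
 [ 0.6545 -0.4018  0.16  ]] len 0.29795245688330324 yaw into board deg -121.1826491363035 mid [ 0.5271 -0.3247  0.16  ]
wb2 edge off [ 1.06 -0.2 ] kept 71 step 6.6
[[ 0.4013 -0.2476  0.16  ]
 [ 0.6532 -0.4004  0.16  ]] len 0.2945810076064131 yaw into board deg -121.23311694325064 mid [ 0.5273 -0.324   0.16  ]
lip ends (array([ 0.4666, -0.2608,  0.1266]), np.float64(0.00016821606312878023)) (array([ 0.6075, -0.3458,  0.126 ]), np.float64(0.01104333598089603))
wb1 [251 204   8  13  81] [254.4074 209.8889] ((254.5, 210.0), (12.0, 7.0), 90.0)
wb2 [286 187  18  13 183] [294.5464 193.2404] ((294.515380859375, 193.12307739257812), (10.294882774353027, 18.10906982421875), 82.87498474121094)
```

Request:
jog_arm --pt "-0.014 0.02 -0.032 -0.06 -0.02 0.06 100" --pt "-0.028 0.041 -0.063 -0.12 -0.04 0.12 100" --pt "-0.043 0.061 -0.095 -0.19 -0.06 0.17 100" --pt "-0.057 0.082 -0.126 -0.25 -0.08 0.23 100" --pt "-0.071 0.102 -0.158 -0.31 -0.1 0.29 100" --pt "-0.085 0.123 -0.19 -0.37 -0.115 0.35 100" --pt "-0.1 0.143 -0.221 -0.43 -0.13 0.4 100" --pt "-0.114 0.164 -0.253 -0.5 -0.15 0.46 100" --pt "-0.128 0.184 -0.284 -0.56 -0.17 0.52 100" --pt "-0.142 0.204 -0.316 -0.618 -0.191 0.578 100" --pt "-0.142 0.204 -0.316 -0.618 -0.191 0.578 100" --pt "-0.142 0.204 -0.316 -0.618 -0.191 0.578 100"

```text
time: 3.85
tool_pos: [0.48, 0.1981, 0.3017]
tcp_rot: [0.002, 1.567, -0.001]
wrist_force: [0.1, -0.2, -0.7]
width: 1.0
```

Run:
```python
from h import *
p,r,s=tool(); print(p,s["q"],s["time"]); print(r.as_matrix())
a=grab("wrist","wc1")
u=proj("wc1",[[.5,.2,.05],[.5,.2,.158]]); print(u)
c=u.mean(0).astype(int); x0,y0=max(0,c[0]-110),max(0,c[1]-90); print(x0,y0)
cv2.imwrite("pics/wc1c.png",cv2.resize(a[y0:y0+180,x0:x0+230],None,fx=3.3,fy=3.3,interpolation=cv2.INTER_CUBIC))
```

```text
[0.48   0.1981 0.3017] [ 0.3439 -0.085   1.7929 -0.0006  1.4298 -1.2247] 3.85
[[ 0.0038  0.0022  1.    ]
 [ 0.0008  1.     -0.0022]
 [-1.      0.0008  0.0038]]
[[320.4903 170.4471]
 [321.1856 196.887 ]]
210 93
```

View pics/wc1c.png

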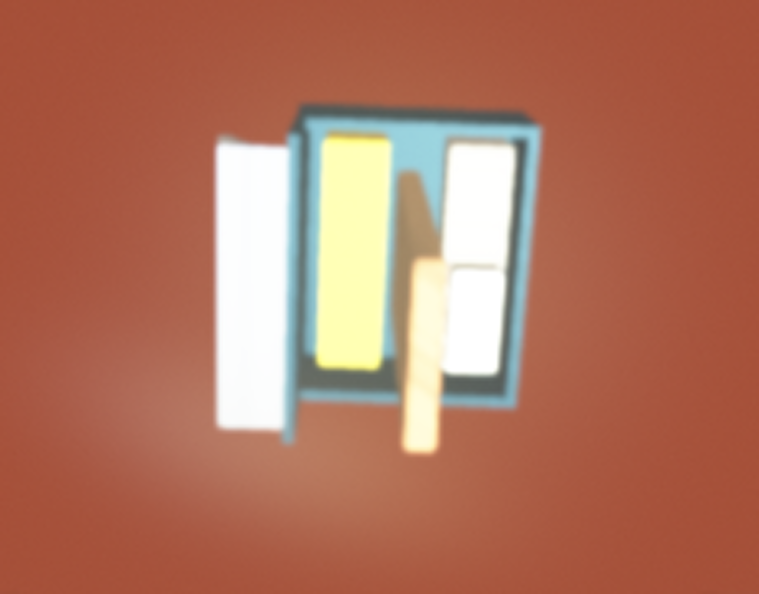

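The crop shows the caddy from above: handle top face corners at (413,260), (446,260), (438,452), (402,452), the white web on the left (rear) from x=217 to 288, and the near and far front walls on the right.

Run:
```python
from h import *
C=lambda x,y:(210+x/3.3,93+y/3.3)
for nm,a,b,z,sg in (("hl",C(413,262),C(402,450),.158,-1),("hr",C(446,262),C(438,450),.158,1),("webrear",C(217,145),C(217,428),.093,-1),("front wall",C(541,128),C(516,405),.05,1)):
    e=edge("wc1",a,b,sg,w=2.5); X=plane("wc1",e,z); d=X[0]-X[1]; print(nm,X.ravel(),"len",np.linalg.norm(d),"yaw",np.degrees(np.arctan2(-d[0],d[1])))
H=plane("wc1",[C(413,260),C(446,260),C(438,452),C(402,452)],.158); print(H,H.mean(0))
```

```text
wc1 edge off [0.33 0.37] kept 79 step 8.7
hl [0.4758 0.2128 0.158  0.534  0.2103 0.158 ] len 0.05831847693571999 yaw 87.47190830777826
wc1 edge off [2.47 0.09] kept 73 step 4.5
hr [0.4757 0.2202 0.158  0.5341 0.2214 0.158 ] len 0.058381426589260176 yaw 91.15674156591105
wc1 edge off [1.48 0.02] kept 77 step 10.6
webrear [0.452  0.1492 0.093  0.5532 0.1464 0.093 ] len 0.10123208367495502 yaw 88.46276776691391
wc1 edge off [0.06 0.12] kept 69 step 4.6
front wall [0.4523 0.2646 0.05   0.5611 0.2602 0.05  ] len 0.10888499999377248 yaw 87.6527350949406
[[0.4752 0.2131 0.158 ]
 [0.4752 0.2225 0.158 ]
 [0.5347 0.2215 0.158 ]
 [0.5347 0.2106 0.158 ]] [0.505 0.217 0.158]
```

Run:
```python
from h import *
goto([.505,.217,.121],down(np.radians(87.6)))
```

```text
shift [0.1804 0.0191 0.0242] turn [ 0.0393  0.0029 -0.0004]
```

Request:
jog_arm --pt "0 0.019 0.024 0.039 0.003 0 100" --pt "0.03 0.019 0.024 0.039 0.003 0 100" --pt "0.07 0.019 0.024 0.039 0.003 0 100" --pt "0.11 0.019 0.024 0.039 0.003 0 100" --pt "0.15 0.019 0.024 0.039 0.003 0 100" --pt "0.18 0.019 0.024 0.039 0.003 0 100" --pt "0.18 0.019 0.024 0.039 0.003 0 100" --pt "0.18 0.019 0.024 0.039 0.003 0 100" --force 60

```text
time: 4.7
tool_pos: [0.5054, 0.2157, 0.1216]
tcp_rot: [0.034, 1.571, -0.034]
wrist_force: [1.1, 0.9, -0.3]
width: 1.003
```

Request:
jog_arm --pt "0 0 0 0 0 0 40" --pt "0 0 0 0 0 0 20" --pt "0 0 0 0 0 0 0" --pt "0 0 0 0 0 0 0" --pt "0 0 0 0 0 0 0" --pt "0 0 0 0 0 0 0" --pt "0 0 0 0 0 0 0" --pt "0 0 0 0 0 0 0" --pt "0 0 0 0 0 0 0" --pt "0 0 0 0 0 0 0" --force 80

```text
time: 5.7
tool_pos: [0.5057, 0.2163, 0.1223]
tcp_rot: [0.035, 1.57, -0.034]
wrist_force: [-0.6, 2.5, 6.0]
width: 0.066
```

Request:
jog_arm --pt "-0.01 0 0 0 0 0 0" --pt "-0.03 0 0 0 0 0 0" --pt "-0.06 0 0 0 0 0 0" --pt "-0.1 0 0 0 0 0 0" --pt "-0.14 0 0 0 0 0 0" --pt "-0.16 0 0 0 0 0 0" --pt "-0.16 0 0 0 0 0 0" --pt "-0.16 0 0 0 0 0 0"

```text
time: 6.5
tool_pos: [0.5051, 0.2157, 0.2809]
tcp_rot: [0.034, 1.572, -0.035]
wrist_force: [-0.9, 0.1, -4.8]
width: 0.061
```

Run:
```python
from h import *
p,r,s=tool(); print(p,s["width"],s["wrist_force"],s["torque"])
a=grab("wrist","wg1"); cv2.imwrite("pics/wg1c.png",cv2.resize(a[0:300,150:490],None,fx=2,fy=2))
b=grab("scene","sg1")
```

```text
[0.5051 0.2157 0.2809] 0.06113134399191027 [-0.9264  0.0666 -4.7634] [ 0.0314  0.0789 -0.0225]
```

View pics/wg1c.png

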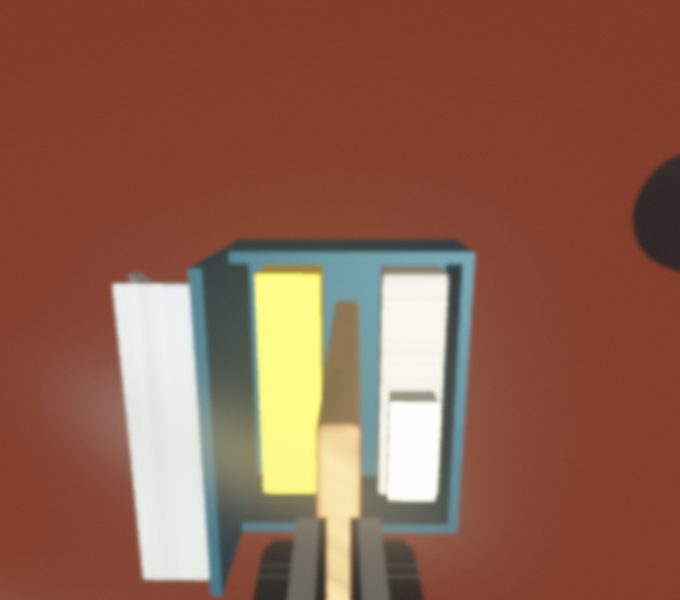

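The caddy is held level, with the handle centred between the pads. In the crop the web runs from (113,284) to (143,580) on the left, and the front wall is at (475,252)–(460,532).

Run:
```python
from h import *
p=np.array([.5051,.2157,.2809])
r=R.from_rotvec([.034,1.572,-.035])
C=lambda x,y:(150+x/2,y/2)
for nm,a,b,z,sg in (("webrear",C(113,290),C(143,575),.093,-1),("rearplate top rear",C(190,270),C(212,590),.095,1),("front wall",C(475,255),C(460,530),.05,1)):
    e=edge("wg1",a,b,sg,w=2.5); X=plane("wg1",e,p[2]+z-.1223); t=r.inv().apply(X-p); d=X[1]-X[0]
    print(nm,"tool frame",t.ravel(),"yaw width",np.degrees(np.arctan2(d[1],d[0])), "angle in tool deg",np.degrees(np.arctan2((t[1]-t[0])[1],(t[1]-t[0])[2])))
print(plane("wg1",[C(229,250),C(475,252)],p[2]+.05-.1223)) 
print((r.inv().apply(plane("wg1",[C(229,250),C(475,252),C(460,532),C(240,532)],p[2]+.05-.1223)-p)))
```

```text
wg1 edge off [0.31 0.69] kept 74 step 10.2
webrear tool frame [ 0.0294 -0.0669 -0.049   0.0293 -0.067   0.0475] yaw width -2.5607760805921633 angle in tool deg -0.04445751735854118
wg1 edge off [1.14 1.15] kept 76 step 8.1
rearplate top rear tool frame [ 0.0274 -0.044  -0.0552  0.0273 -0.0439  0.0521] yaw width -2.4662712650152407 angle in tool deg 0.050047378452399816
wg1 edge off [0.26 1.33] kept 73 step 3.5
front wall tool frame [ 0.0723  0.0474 -0.0544  0.0722  0.0476  0.0538] yaw width -2.4396532764656014 angle in tool deg 0.07666538965561676
[[0.4473 0.1796 0.2086]
 [0.4517 0.2656 0.2086]]
[[ 0.0724 -0.0385 -0.0561]
 [ 0.0723  0.0475 -0.0554]
 [ 0.0722  0.0487  0.0548]
 [ 0.0722 -0.0397  0.0549]]
```

```bash
cat >> h.py <<'E'
BO=np.array([.5272,-.3243,0]); BY=np.radians(-121.2); GZ=.1223
RB=R.from_euler("z",BY)
M_ct=np.array([[0,-1,0],[0,0,1],[-1,0,0.]]).T  # columns: tool axes in caddy frame -> filled below
M_ct=np.c_[[0,0,-1.],[-1.,0,0],[0,1.,0]]       # tool x=-cz, y=-cx, z=cy
def tcp(xe,ze,th,y=0):
    """tool pose putting strip_edge at board (xe,y,ze) with tilt th"""
    Rc=RB*R.from_euler("y",th); e=BO+RB.apply([xe,y,ze]); o=e-Rc.apply([.069,0,.067])
    return o+Rc.apply([0,0,GZ]), Rc.as_matrix()@M_ct
def cur():
    """strip_edge, caddy origin in board frame, tilt, yaw error, force in board axes, torque"""
    p,r,s=tool(); Rc=r*R.from_matrix(M_ct).inv(); o=p-Rc.apply([0,0,GZ]); b=RB.inv()
    rel=(b*Rc).as_euler("zyx")
    print("t",s["time"],"edge",b.apply(o+Rc.apply([.069,0,.067])-BO),"orig",b.apply(o-BO),"yaw/tilt/roll",rel,"F",b.apply(s["wrist_force"]).round(1),"M",b.apply(s["torque"]).round(2))
E
python3 - <<'E'
from h import *
cur()
for a in ((-.09,.22,0),(-.08,.135,.2)):
    p,M=tcp(*a); print(a,p); goto(p,M)
# lip height from ray planes of lip edge in the two views
L=lambda x,y:(150+x/1.8,30+y/1.8); Q=lambda x,y:(180+(x-288)/1.8,30+y/1.8)
for (n,f,a,b,sg) in (("wb1 right",'wb1',L(215,160),L(250,435),-1),("wb1 left",'wb1',L(206,160),L(242,435),1),("wb2 left",'wb2',Q(517,155),Q(539,390),1),("wb2 right",'wb2',Q(524,155),Q(546,390),-1)):
    e=edge(f,a,b,-sg if 0 else sg*-1,w=2.5)
    for z in (.120,.125,.130): print(n,z,RB.inv().apply(plane(f,e,z)-BO)[:,:2].round(4).tolist())
E
```

```text
t 6.6 edge [-0.3889 -0.2665  0.2239] orig [-0.4492 -0.2998  0.1568] yaw/tilt/roll [ 0.5008 -0.0038 -0.0035] F [-0.2 -0.4 -4.2] M [-0.02  0.04 -0.02]
(-0.09, 0.22, 0) [ 0.6096 -0.1883  0.2753]
shift [ 0.0038 -0.3987  0.1231] turn [ 0.5008 -0.0044  0.0029]
(-0.08, 0.135, 0.2) [ 0.598  -0.2074  0.2029]
shift [ 0.0763 -0.4182  0.1127] turn [ 0.4987 -0.0545  0.1987]
wb1 edge off [ 0.45 -0.21] kept 75 step 9.7
wb1 right 0.12 [[-0.0246, -0.083], [-0.0245, 0.0884]]
wb1 right 0.125 [[-0.0254, -0.0834], [-0.0252, 0.0856]]
wb1 right 0.13 [[-0.0261, -0.0838], [-0.0259, 0.0828]]
wb1 edge off [1.27 0.18] kept 79 step 6.3
wb1 left 0.12 [[-0.0189, -0.0834], [-0.0189, 0.0879]]
wb1 left 0.125 [[-0.0197, -0.0838], [-0.0197, 0.0851]]
wb1 left 0.13 [[-0.0205, -0.0842], [-0.0206, 0.0823]]
wb2 edge off [1.53 2.76] kept 74 step 6.1
wb2 left 0.12 [[-0.0143, -0.0827], [-0.0147, 0.0746]]
wb2 left 0.125 [[-0.018, -0.0829], [-0.0184, 0.072]]
wb2 left 0.13 [[-0.0217, -0.0831], [-0.0221, 0.0694]]
wb2 edge off [0.09 2.  ] kept 71 step 9.2
wb2 right 0.12 [[-0.0216, -0.0825], [-0.0218, 0.0732]]
wb2 right 0.125 [[-0.0252, -0.0827], [-0.0254, 0.0707]]
wb2 right 0.13 [[-0.0288, -0.0829], [-0.029, 0.0681]]
```

Request:
jog_arm --pt "0 -0.02 0.006 0.025 0 0 0" --pt "0 -0.06 0.018 0.08 0 0 0" --pt "0 -0.1 0.031 0.13 0 0 0" --pt "0 -0.14 0.043 0.18 0 0 0" --pt "0 -0.18 0.055 0.23 0 0 0" --pt "0 -0.22 0.068 0.28 0 0 0" --pt "0 -0.26 0.08 0.33 0 0 0" --pt "0 -0.3 0.092 0.38 0 0 0" --pt "0 -0.34 0.105 0.43 0 0 0" --pt "0 -0.37 0.115 0.47 0 0 0" --pt "0 -0.39 0.12 0.49 0 0 0" --pt "0.004 -0.399 0.123 0.501 -0.004 0.003 0" --pt "0.004 -0.399 0.123 0.501 -0.004 0.003 0" --pt "0.004 -0.399 0.123 0.501 -0.004 0.003 0"

```text
time: 8.0
tool_pos: [0.6087, -0.1871, 0.2741]
tcp_rot: [0.427, 1.531, -0.425]
wrist_force: [-0.6, 0.0, -3.8]
width: 0.063
```

Run:
```python
from h import *
cur()
grab("wrist","wb3")
for a in ((-.08,.135,.2),(-.013,.134,.2)):
    p,M=tcp(*a); print(a,p); goto(p,M)
```

```text
t 8.0 edge [-0.0907 -0.0015  0.2188] orig [-0.1597 -0.0017  0.1518] yaw/tilt/roll [ 0.0008  0.0006 -0.0031] F [ 0.3 -0.5 -3.8] M [-0.04  0.08  0.03]
(-0.08, 0.135, 0.2) [ 0.598  -0.2074  0.2029]
shift [ 0.0718 -0.0234  0.0013] turn [ 0.0012 -0.0022  0.1993]
(-0.013, 0.134, 0.2) [ 0.5633 -0.2647  0.2019]
shift [ 0.0727 -0.0904  0.0012] turn [ 0.0012 -0.0022  0.1993]
```

Request:
jog_arm --pt "0.01 0 0 0 0 0.05 0" --pt "0.025 0 0 0 0 0.1 0" --pt "0.05 -0.01 0.001 0.001 -0.002 0.15 0" --pt "0.072 -0.023 0.001 0.001 -0.002 0.2 0" --pt "0.072 -0.023 0.001 0.001 -0.002 0.2 0" --pt "0.072 -0.023 0.001 0.001 -0.002 0.2 0" --pt "0.072 -0.023 0.001 0.001 -0.002 0.2 0"

```text
time: 8.75
tool_pos: [0.5995, -0.206, 0.2048]
tcp_rot: [0.572, 1.466, -0.268]
wrist_force: [0.8, 0.1, -3.1]
width: 0.065
```

Run:
```python
from h import *
cur()
for a in ((-.013,.134,.2),(-.013,.121,.2)):
    p,M=tcp(*a); print(a,p); goto(p,M)
```

```text
t 8.75 edge [-0.0821  0.0008  0.1368] orig [-0.1631  0.0008  0.085 ] yaw/tilt/roll [0.0015 0.2014 0.0027] F [-0.4  0.6 -3.1] M [ 0.11 -0.17 -0.06]
(-0.013, 0.134, 0.2) [ 0.5633 -0.2647  0.2019]
shift [-0.011  -0.0682 -0.0006] turn [ 0.0021  0.0026 -0.0014]
(-0.013, 0.121, 0.2) [ 0.5633 -0.2647  0.1889]
shift [ 0.0018 -0.0708 -0.0007] turn [ 0.0021  0.0026 -0.0014]
```

Request:
jog_arm --pt "-0.003 -0.015 0 0 0 0 0" --pt "-0.005 -0.03 0 0 0 0 0" --pt "-0.008 -0.045 0 0 0 0 0" --pt "-0.01 -0.058 0 0.001 0.001 0 0" --pt "-0.011 -0.068 0 0.002 0.002 0 0" --pt "-0.011 -0.068 0 0.002 0.002 0 0" --pt "-0.011 -0.068 0 0.002 0.002 0 0"

```text
time: 9.45
tool_pos: [0.5637, -0.2652, 0.2018]
tcp_rot: [0.576, 1.468, -0.27]
wrist_force: [1.1, 0.5, -3.5]
width: 0.061
```

Run:
```python
from h import *
cur()
for a in ((-.013,.121,.2),(-.013,.117,.2)):
    p,M=tcp(*a); print(a,p); goto(p,M)
grab("wrist","wi1"); grab("scene","si1")
a=cv2.imread("pics/wi1.png"); b=cv2.imread("pics/si1.png")
cv2.imwrite("pics/i1.png",np.hstack([cv2.resize(b[120:240,140:280],(560,480)),cv2.resize(a[0:400,160:360],(240,480))]))
```

```text
t 9.45 edge [-0.0129  0.0005  0.1338] orig [-0.0939  0.0006  0.082 ] yaw/tilt/roll [-0.0013  0.2019  0.0004] F [-1.   0.7 -3.5] M [-0.03 -0.16  0.02]
(-0.013, 0.121, 0.2) [ 0.5633 -0.2647  0.1889]
shift [ 0.0126 -0.0024 -0.0006] turn [-0.0012  0.0004 -0.0019]
(-0.013, 0.117, 0.2) [ 0.5633 -0.2647  0.1849]
shift [ 0.0166 -0.0032 -0.0006] turn [-0.0012  0.0004 -0.0019]
```

View pics/i1.png

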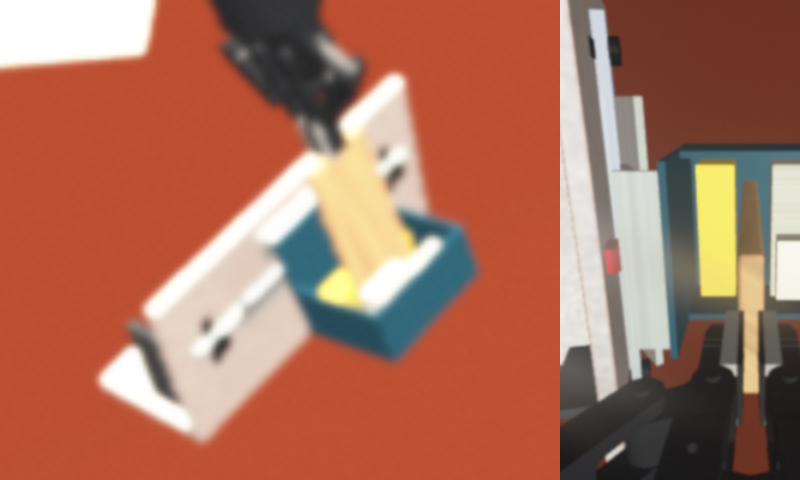

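The scene crop shows the caddy tilted in front of the board. The wrist crop shows the web over the cleat at (640,260) and the red catch peeking out at (612,260), with no contact. Next I lower it into the groove.

Request:
jog_arm --pt "0.004 -0.001 0 0 0 0 0" --pt "0.008 -0.002 -0.001 0 0 -0.002 0" --pt "0.012 -0.002 -0.001 0 0 -0.002 0" --pt "0.014 -0.003 -0.001 0 0 -0.002 0" --pt "0.014 -0.003 -0.001 0 0 -0.002 0" --pt "0.014 -0.003 -0.001 0 0 -0.002 0" --pt "0.014 -0.003 -0.001 0 0 -0.002 0"

```text
time: 10.25
tool_pos: [0.5633, -0.2643, 0.1878]
tcp_rot: [0.573, 1.468, -0.271]
wrist_force: [0.1, 0.5, -3.6]
width: 0.062
```

Run:
```python
from h import *
cur()
for a in ((-.012,.121,.1),(-.010,.121,.0),(-.0075,.121,0)):
    p,M=tcp(*a); print(a,p); goto(p,M)
```

```text
t 10.25 edge [-0.0133 -0.0002  0.1199] orig [-0.0943 -0.0001  0.068 ] yaw/tilt/roll [-0.0002  0.1999  0.0009] F [-0.5 -0.1 -3.6] M [-0.03 -0.17  0.1 ]
(-0.012, 0.121, 0.1) [ 0.5661 -0.26    0.1829]
shift [0.0058 0.0041 0.0002] turn [-0.      0.0009 -0.0999]
(-0.01, 0.121, 0.0) [ 0.5681 -0.2567  0.1763]
shift [0.0131 0.0065 0.0002] turn [-0.0001  0.0009 -0.1999]
(-0.0075, 0.121, 0) [ 0.5668 -0.2589  0.1763]
shift [0.0126 0.0041 0.0002] turn [-0.0001  0.0009 -0.1999]
```

Request:
jog_arm --pt "0.003 0.002 0 0 0 -0.05 0" --pt "0.006 0.004 0 0 0 -0.1 0" --pt "0.0095 0.0055 0 0 0.001 -0.15 0" --pt "0.013 0.0065 0 0 0.001 -0.2 0" --pt "0.013 0.0065 0 0 0.001 -0.2 0" --pt "0.013 0.0065 0 0 0.001 -0.2 0" --pt "0.013 0.0065 0 0 0.001 -0.2 0"

```text
time: 10.95
tool_pos: [0.5679, -0.2571, 0.1766]
tcp_rot: [0.428, 1.528, -0.427]
wrist_force: [-0.1, -0.6, -3.5]
width: 0.061
```

Run:
```python
from h import *
cur()
for a in ((-.0080,.121,0),(-.0075,.101,.0)):
    p,M=tcp(*a); print(a,p); goto(p,M)
```

```text
t 10.95 edge [-0.0096 -0.      0.1213] orig [-0.0786  0.      0.0543] yaw/tilt/roll [-0.0006  0.0007  0.0002] F [ 0.5  0.2 -3.5] M [ 0.08 -0.02 -0.01]
(-0.008, 0.121, 0) [ 0.5671 -0.2584  0.1763]
shift [ 0.0003 -0.0016  0.    ] turn [-0.0006  0.0002 -0.0007]
(-0.0075, 0.101, 0.0) [ 0.5668 -0.2589  0.1563]
shift [ 0.0203 -0.0021 -0.    ] turn [-0.0006  0.0002 -0.0007]
```

Request:
jog_arm --pt "0 -0.001 0 0 0 0 0" --pt "0 -0.002 0 0 0 0 0" --pt "0 -0.003 0 0 0 0 0" --pt "0 -0.003 0 0 0 0 0" --pt "0 -0.003 0 0 0 0 0"

```text
time: 11.45
tool_pos: [0.5663, -0.2598, 0.1767]
tcp_rot: [0.428, 1.528, -0.427]
wrist_force: [-0.3, -0.0, -3.3]
width: 0.06
```

Run:
```python
from h import *
cur()
```

```text
t 11.45 edge [-0.0064 -0.      0.1213] orig [-0.0755  0.0001  0.0544] yaw/tilt/roll [-0.0009  0.0007  0.0003] F [ 0.2 -0.2 -3.3] M [-0.02 -0.01  0.06]
```

Request:
jog_arm --pt "0 -0.0005 0 0 0 0 0" --pt "0 -0.001 0 0 0 0 0" --pt "0 -0.001 0 0 0 0 0"

```text
time: 11.75
tool_pos: [0.5661, -0.2605, 0.177]
tcp_rot: [0.428, 1.527, -0.426]
wrist_force: [0.5, 0.4, -2.9]
width: 0.061
```

Request:
jog_arm --pt "0 -0.0005 0 0 0 0 0" --pt "0 -0.001 0 0 0 0 0" --pt "0 -0.001 0 0 0 0 0"

```text
time: 12.05
tool_pos: [0.566, -0.2611, 0.1773]
tcp_rot: [0.428, 1.526, -0.426]
wrist_force: [1.3, 3.0, -1.6]
width: 0.063
```

Run:
```python
from h import *
cur()
```

```text
t 12.05 edge [-0.0052  0.0005  0.1219] orig [-0.0744  0.0006  0.055 ] yaw/tilt/roll [-0.0008  0.002   0.0014] F [-3.2 -0.5 -1.6] M [-0.01  0.56 -0.05]
```

Request:
jog_arm --pt "0 0.0013 0 0 0 -0.002 0" --pt "0.003 0.0013 0 0 0 -0.002 0" --pt "0.006 0.0013 0 0 0 -0.002 0" --pt "0.009 0.0013 0 0 0 -0.002 0" --pt "0.011 0.0013 0 0 0 -0.002 0" --pt "0.011 0.0013 0 0 0 -0.002 0"

```text
time: 12.65
tool_pos: [0.5684, -0.2592, 0.1677]
tcp_rot: [0.428, 1.524, -0.426]
wrist_force: [3.3, 4.7, 2.2]
width: 0.061
```

Run:
```python
from h import *
cur()
```

```text
t 12.65 edge [-0.0082  0.0017  0.1123] orig [-0.0773  0.0021  0.0454] yaw/tilt/roll [-0.0006  0.0024  0.0042] F [-5.8  0.4  2.2] M [-0.04  0.93 -0.01]
```

Request:
jog_arm --pt "0.002 -0.0015 -0.0015 0 0 -0.001 0" --pt "0.004 -0.0015 -0.0015 0 0 -0.002 0" --pt "0.006 -0.0015 -0.0015 0 0 -0.002 0" --pt "0.008 -0.0015 -0.0015 0 0 -0.002 0" --pt "0.008 -0.0015 -0.0015 0 0 -0.002 0"

```text
time: 13.15
tool_pos: [0.5673, -0.2596, 0.1605]
tcp_rot: [0.426, 1.522, -0.427]
wrist_force: [-0.1, -0.1, -3.6]
width: 0.06
```

Run:
```python
from h import *
cur()
```

```text
t 13.15 edge [-0.0071  0.0011  0.1052] orig [-0.0761  0.0015  0.0382] yaw/tilt/roll [0.0001 0.0007 0.0061] F [ 0.1 -0.  -3.6] M [ 0.04  0.01 -0.05]
```

Request:
jog_arm --pt "0.001 0 0 0 0 0 0" --pt "0.002 0 0 0 0 0 0" --pt "0.002 0 0 0 0 0 0"

```text
time: 13.45
tool_pos: [0.5669, -0.2599, 0.1582]
tcp_rot: [0.425, 1.523, -0.428]
wrist_force: [0.3, 0.3, -1.0]
width: 0.064
```

Request:
jog_arm --pt "0.001 0 0 0 0 0 0" --pt "0.002 0 0 0 0 0 0" --pt "0.002 0 0 0 0 0 0"

```text
time: 13.75
tool_pos: [0.5678, -0.2599, 0.1579]
tcp_rot: [0.426, 1.521, -0.427]
wrist_force: [-0.7, 3.0, 5.4]
width: 0.058
```

Run:
```python
from h import *
cur()
```

```text
t 13.75 edge [-0.0072  0.0017  0.1025] orig [-0.0763  0.0022  0.0356] yaw/tilt/roll [-0.0004  0.0012  0.0073] F [-2.2 -2.2  5.4] M [-0.42  0.39 -0.02]
```

Request:
jog_arm --pt "0.001 0 0 0 0.003 0 0" --pt "0.002 0 0 0 0.006 0 0" --pt "0.003 0 0 0 0.007 0 0" --pt "0.003 0 0 0 0.007 0 0"

```text
time: 14.15
tool_pos: [0.5693, -0.2595, 0.1574]
tcp_rot: [0.429, 1.524, -0.425]
wrist_force: [-1.1, 5.9, 10.0]
width: 0.062
```

Run:
```python
from h import *
cur()
a=grab("wrist","wh1"); b=grab("top","th1"); u=proj("wh1",BO+RB.apply([-.015,0,.131]))[0]; print(u, proj("th1",BO+RB.apply([-.015,0,.131])))
x,y=int(u[0]),int(u[1]); x0=max(0,x-70);y0=max(0,y-60)
cv2.imwrite("pics/wh1c.png",cv2.resize(a[y0:y0+120,x0:x0+140],None,fx=5,fy=5,interpolation=cv2.INTER_CUBIC)); print(x0,y0)
```

```text
t 14.15 edge [-0.0084  0.0025  0.1019] orig [-0.0776  0.0028  0.0351] yaw/tilt/roll [-0.0008  0.0032  0.003 ] F [-4.5 -4.  10. ] M [-0.62  0.61 -0.11]
[218.7587 220.4604] [[448.6338 240.795 ]]
148 160
```

View pics/wh1c.png

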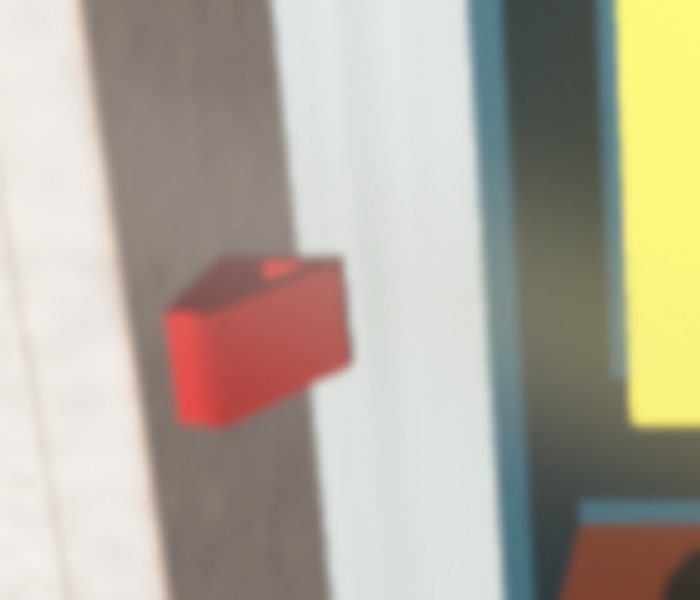

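The catch tip now lies over the web (crop (345,310) overlaps the white strip), so the caddy is latched. Next I relax the push, let go and back straight out.

Request:
jog_arm --pt "0 0 0 0 0 0 0" --pt "0 0 0 0 0 0 0" --pt "0 0 0 0 0 0 0" --force 30

```text
time: 14.55
tool_pos: [0.5694, -0.2597, 0.1575]
tcp_rot: [0.429, 1.524, -0.425]
wrist_force: [0.4, 1.3, 3.2]
width: 0.06
```

Request:
jog_arm --pt "0 0 0 0 0 0 15" --pt "0 0 0 0 0 0 25" --pt "0 0 0 0 0 0 40" --pt "0 0 0 0 0 0 60" --pt "0 0 0 0 0 0 60" --pt "0 0 0 0 0 0 60" --pt "-0.01 0 0 0 0 0 60" --pt "-0.03 0 0 0 0 0 60" --pt "-0.06 0 0 0 0 0 60" --pt "-0.1 0 0 0 0 0 60" --pt "-0.14 0 0 0 0 0 60" --pt "-0.17 0 0 0 0 0 60" --pt "-0.17 0 0 0 0 0 60" --pt "-0.17 0 0 0 0 0 60"

```text
time: 15.95
tool_pos: [0.5692, -0.2601, 0.3295]
tcp_rot: [0.428, 1.521, -0.426]
wrist_force: [0.4, 0.4, -0.6]
width: 0.597
```

Run:
```python
from h import *
p,r,s=tool(); print(p,s["wrist_force"],s["width"],s["time"])
a=grab("wrist","we1"); grab("top","te1"); b=grab("scene","se1")
A=cv2.resize(a[40:360,120:440],(440,440)); B=cv2.resize(b[130:240,150:235],(340,440))
cv2.imwrite("pics/e1.png",np.hstack([A,B]))
pts=BO+RB.apply([[-.076+.068,-.05,.0358+.093],[-.076+.068,.05,.0358+.093],[-.076-.045,-.055,.0858],[-.076-.045,.055,.0858],[-.076,0,.0358+.158],[-.015,0,.131]])
print((proj("we1",pts)-[120,40])*1.375)
```

```text
[ 0.5692 -0.2601  0.3295] [ 0.3505  0.3938 -0.6165] 0.5970041037967083 15.95
[[181.8386 101.0591]
 [189.6307 225.2153]
 [324.621   90.5649]
 [320.2944 214.7982]
 [271.3698 186.4897]
 [194.3376 166.51  ]]
```

View pics/e1.png

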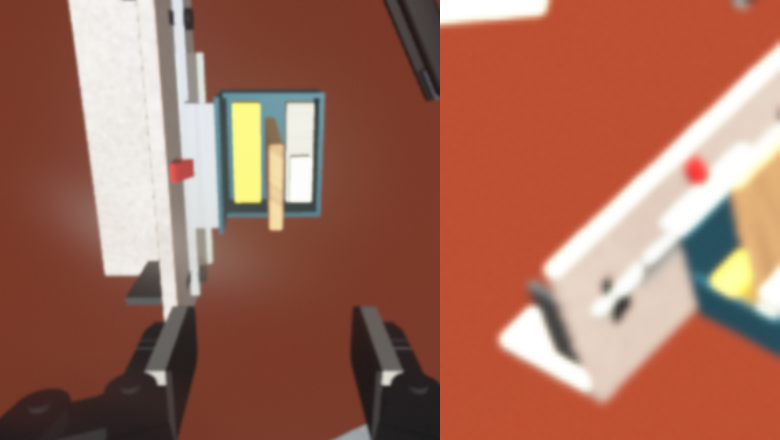

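The caddy hangs square. Its front wall corners are at (324,92) and (321,215), against predicted (325,91) and (320,215), and the catch lies over the web at (182,170).

```bash
python3 -c "
from workcell import finish_job; print(finish_job())"
```

```text
the job is handed in; nothing more can be done
None
```

The caddy is hanging on the cleat, released, with the red catch out over its strip. I handed the job in at about 16 s.

**What I did:**
- I gripped the handle and carried the caddy to the board. Tilted 0.20 rad, its strip edge went behind the lip, to 13 mm off the board's face and 120 mm above the desk.
- I then brought it upright, found the face by a light touch of the foot (about 3 N), and pressed down.
- The force dropped as the web passed the catch. The web then met the lip with the caddy's origin at about 35.5 mm height, which agrees with the 126 mm lip height from the pictures.
- By the wrist sensor, the board saw about 14–15 N at most at the end of each move. Forces within a move were not read.

**Last checks:**
- **Catch and pose:** the last pictures show the catch tip over the web. The caddy's edges are within about 2–3 picture pixels (about 3 mm) of where they should be when home, with no visible tilt or twist.
- **Arm:** it was 170 mm clear above the caddy, and the wrist force read near zero.
- **Small differences:** while I was pressing, the arm gave way by 1–2 mm and leaned 0.003 rad, which was gone in the last picture.
- **Not checked:** the catch's exact travel could only be judged by eye. I did not measure the other things on the desk again, but the arm never went near them.

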